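# Weigh the seed sample from behind the stock jars

### The job

Move the two tall white jars (red lid, blue lid) out of the grey tray and stand them on the green mat, then set the short amber jar with the yellow lid gently in the middle of the balance pan. While it stays there, put both tall jars back in the tray, each centred on the disc of its lid's colour; keep everything upright and leave the other glassware alone.

Things in the scene. Friction and masses are not known exactly. Their poses are not given: they have to be found in the camera images.
- jar_red: upright closed white plastic jar with a red screw lid: cylinder 56 mm diameter, 110 mm tall (lid is the top 21 mm, same diameter), 0.15 to 0.3 kg. Origin: centre of its underside; z up; yaw has no meaning. Starts centred on the red disc, about 66 mm from the sample and 94 mm from the other tall jar (centre to centre).
- jar_blue: upright closed white plastic jar with a blue screw lid: cylinder 56 mm diameter, 110 mm tall (lid is the top 21 mm, same diameter), 0.15 to 0.3 kg. Origin: centre of its underside; z up; yaw has no meaning. Starts centred on the blue disc, about 66 mm from the sample and 94 mm from the other tall jar (centre to centre).
- sample: short amber glass jar with a yellow lid: cylinder 52 mm diameter, 45 mm tall (lid is the top 21 mm), 0.08 to 0.17 kg. Origin: centre of its underside; z up; yaw has no meaning. Starts behind (beyond) the tall jars on the floor, 4 mm above the bench, of a fixed grey tray (170 x 190 mm, rim 10 mm high and 45 mm or more from the middle of every jar). The tall jars leave a gripper no room above it.
- spot_red: red flat fixed disc in the grey tray, 74 mm diameter, 3 mm thick: the place of the jar with the red lid (a ring of it shows around the jar). Origin: centre of its underside; the jar stands 3 mm above it. z up; yaw is the tray's: the two discs lie 94 mm apart along y (either may be at +y), the sample starts about 48 mm in +x of the line between them.
- spot_blue: blue flat fixed disc in the grey tray, 74 mm diameter, 3 mm thick: the place of the jar with the blue lid (a ring of it shows around the jar). Origin: centre of its underside; the jar stands 3 mm above it. z up; yaw is the tray's: the two discs lie 94 mm apart along y (either may be at +y), the sample starts about 48 mm in +x of the line between them.
- mat: bright green flat fixed mat, the side area for the tall jars: 130 mm (its x) by 200 mm (its y), 4 mm thick. Origin: centre of its underside; z up. Two jars fit side by side, 50 mm either way from the middle along its y.
- balance: fixed white bench balance, housing 165 mm (x) by 170 mm (y) and 36 mm high, with a round flat aluminium pan of 116 mm diameter whose top is 54 mm above the bench, green display at its -x edge. Origin: on the bench straight under the middle of the pan (the housing reaches 100 mm to -x and 65 mm to +x of it); z up.
- beaker: bystander: empty glass beaker, 70 mm rim diameter, 90 mm tall, beside a far corner of the tray. Origin: centre of its underside.
- dishes: bystander: stack of three clear petri dishes with white paper, 90 mm diameter, 42 mm tall, beside a far corner of the tray. Origin: centre of its underside.
Mind the look-alikes: they are no part of the job. What is shaped like the jar_red but purple is not meant.

How it is judged:
On the way, in this order (a step that is already met when the one before it is completed fails the run):
1. both tall jars stand upright on the green mat (x of jar_red in the frame of mat between -0.065 and 0.065 m and y of jar_red in the frame of mat between -0.1 and 0.1 m and z of each of jar_red, jar_blue in the frame of mat below 0.012 m and angle between each of jar_red, jar_blue's own z axis and vertical below 0.15 rad and x of jar_blue in the frame of mat between -0.065 and 0.065 m and y of jar_blue in the frame of mat between -0.1 and 0.1 m), for 0.2 s.
2. the yellow-lidded sample stands on the balance pan while both tall jars are still on the mat (all of step 1 and horizontal distance between sample and balance below 0.015 m and z of sample in the frame of balance between 0.048 and 0.06 m and angle between sample's own z axis and vertical below 0.1 rad), for 0.2 s.
At the end, for the whole second after the job is handed in: The sample stands upright on the pan within 15 mm of its middle; the red-lidded jar stands upright within 12 mm of the middle of the red disc and the blue-lidded jar within 12 mm of the middle of the blue disc; all three are released and at rest (horizontal distance between sample and balance below 0.015 m and z of sample in the frame of balance between 0.048 and 0.06 m and angle between each of sample, jar_red, jar_blue's own z axis and vertical below 0.1 rad and horizontal distance between jar_red and spot_red below 0.012 m and z of jar_red in the frame of spot_red below 0.008 m and horizontal distance between jar_blue and spot_blue below 0.012 m and z of jar_blue in the frame of spot_blue below 0.008 m and linear speed of each of sample, jar_red, jar_blue below 0.02 m/s and contact force between the fingers and sample below 0.2 N and contact force between the fingers and jar_red below 0.2 N and contact force between the fingers and jar_blue below 0.2 N); the robot touches nothing.
It fails at once if the sample or a tall jar is tipped (more than 0.6 rad) (angle between any of sample, jar_red, jar_blue's own z axis and vertical above 0.6 rad).
It fails at once if the sample is slammed onto the balance (over 60 N) (contact force between sample and balance above 60 N).
It fails at once if other glassware (beaker, dishes) is moved over 25 mm (distance of any of beaker, dishes from where it was at the start of the episode above 0.025 m).
It also fails if it takes over 131 s, if anything falls off the work surface, if the arm or the gripper's body presses on something with over 40 N, if the wrist force passes 120 N, or if a joint passes its speed limit or range.

### The arm

A 7-joint arm with a two-finger parallel gripper is mounted at the origin on the work surface. World frame = base frame: x ahead of the robot, y to its left, z up, the work surface at z = 0. Lengths are in m, angles in rad, forces in N, time in s.
With the tool pointing down it reaches from about 0.4 to 0.875 m from the base axis. Payload 19.3 kg.
Tool frame: the origin (TCP) lies at the very end of the fingers, on their centre line; the grasp point (between the pads) lies 19 mm behind it; z points along the fingers, y is the line along which they close (so a half turn about z gives the same grasp; the last joint's range is limited). The gripper opens to 85 mm and grips with 20 to 120 N. Pads are 22 mm wide; open, the fingers measure 114 mm over their backs; the gripper's body (76 mm by 85 mm) begins 54 mm behind the grasp point. The pads swing forward as they close: fully open they stand 13 mm farther back than shut.
Start: joints at [-1.264, 0.521, -0.036, 1.599, 0.021, 1.021, -0.113], TCP at [0.23, 0.581, 0.231] pointing down, gripper open.
Joint ranges: [-2.91, 2.91], [-0.3, 2.13], [-1.5, 1.42], [0.17, 2.43], [-1.26, 4.41], [0.16, 1.93], [-2.52, 2.52]. Speed limits (rad/s): [1.89, 1.89, 2.39, 2.39, 3.01, 3.01, 3.01].

### API

Orientations are given as [roll, pitch, yaw] about the fixed x, y, z axes, in that order (R = Rz(yaw) Ry(pitch) Rx(roll)).
In Python, from workcell import bot, grab_frame, calibration, job gives the robot as it stands.
- The arm moves only by the shell command python3 -m creep 'ROWS' [FORCE]. ROWS is a JSON list of rows, 1 to 5 of them, each of 7 numbers: the finger opening in m, then dx, dy, dz in m, then a rotation vector rx, ry, rz in rad; each row is the pose to reach, as a shift and turn from the pose commanded when the command began, along the tool's axes at that moment; what a row does not reach only later rows make up. A row lasts 1/8 s, in which the tool goes at most 0.0625 m and 0.188 rad, less where a joint would pass 70% of its speed; a pose out of reach is approached as far as the arm can. The fingers move at their own pace and stop on an object; FORCE is the grip in N (left out, the last holds). Time passes only in rows, so rows that do not move let the fingers close. It prints the time, the measured TCP pose, the force, the opening and the grip force at its end.
- bot.observe(): the state, without advancing time (a new reading comes with each control period).
- grab_frame(name): name is "scene" or "top"; returns (picture, depth): 480x640x3 uint8, blue, green, red; 480x640 float32, m along the optical axis (not along the pixel's ray), 0 where there is no reading.
- calibration(name): a dict with "vfov" (degrees; the focal length in pixels is half the picture's height over the tangent of half this angle, whatever the lens; pixels are square), "cx", "cy" (the principal point, pixels), "eye" and "attitude" of the camera in the world. Camera axes: x right, y down, z forward; pixel columns grow to the right and rows downward; lengths in m; the calibration is good to about 2 mm. A picture is of the moment at which its call begins. calibration takes no time and is no camera call.
- job.job_done(): hands the job in; it is judged then, once.
The state is a dict: "clock": time; "qpos": joint angles; "qd": joint speeds; "joint_efforts": joint torques, N m; "position": TCP position; "tool_rot": TCP orientation; "force": force on the tool from outside, world axes, zero at the start; "moment": the same for the moment, N m; "grip_width": finger opening in m; "finger_force": force on a finger pad.
Only numpy, scipy, OpenCV 4.12 (cv2) and the standard library are available. Lean on these libraries where they do the work, as an engineer would, in place of code of your own. Each camera call takes 0.05 s, during which the arm holds its last target. There are 200 camera calls.

## Working session

There is one attempt and no reset: what is moved stays moved. The work goes in short steps, Python scripts to look and compute and a shell command to move; the robot and the scene stay as the last step left them, time stands still between calls to the robot, and variables do not carry over. Pictures are saved under pics/ and viewed, at most 14 in all, crops included, and the job is handed in when it is done.

```bash
ls; mkdir -p pics
cat > h.py <<'E'
import numpy as np, cv2
from scipy.spatial.transform import Rotation as R
from workcell import bot, grab_frame, calibration, job
def cloud(name):
    im,d=grab_frame(name); c=calibration(name)
    f=240/np.tan(np.radians(c["vfov"])/2)
    v,u=np.mgrid[:480,:640]
    P=np.stack([(u-c["cx"])/f*d,(v-c["cy"])/f*d,d],-1)
    A=np.array(c["attitude"],float)
    Rm=A if A.shape==(3,3) else R.from_euler('xyz',A).as_matrix() if A.size==3 else R.from_quat(A).as_matrix()
    return im,d,P@Rm.T+np.array(c["eye"])
E
python3 - <<'E'
from h import *
for n in("scene","top"):
    print(calibration(n)); im,d,W=cloud(n); cv2.imwrite(f"pics/{n}0.png",im); np.savez(f"{n}0.npz",im=im,d=d,W=W)
    print(np.round(W[240,320],3),np.round(W[400,320],3))
print(bot.observe())
E
```

```text
pics
{'vfov': 44.508411186630966, 'cx': 316.335815621995, 'cy': 234.6320801008007, 'eye': array([ 0.97558497, -0.43746755,  0.8981065 ]), 'attitude': array([-2.52269373, -0.01148028,  0.80528667])}
[0.536 0.008 0.003] [ 0.754 -0.202 -0.004]
{'vfov': 45.55631333074574, 'cx': 328.42808372561854, 'cy': 233.9599581663325, 'eye': array([0.46439723, 0.0170723 , 1.05701433]), 'attitude': array([-3.08560812, -0.00747836, -1.55434246])}
[0.512 0.025 0.007] [0.221 0.021 0.002]
{'clock': 0.1, 'qpos': array([-1.26417843,  0.52196406, -0.03635361,  1.59999843,  0.02116595,
        1.02109816, -0.11279363]), 'qd': array([ 0.00057219, -0.00288352, -0.00253918, -0.00044898,  0.00056732,
        0.00092155, -0.00040628]), 'joint_efforts': array([ 3.37602913e-03, -9.28481340e+01,  1.98378101e+00, -3.70531225e+01,
        1.81466038e-02,  5.26993957e-03, -3.00366324e-06]), 'position': array([0.22986588, 0.580837  , 0.23075999]), 'tool_rot': array([-3.14050823e+00,  3.54509689e-05,  2.76477592e+00]), 'force': array([0.44802316, 0.53771033, 0.37537671]), 'moment': array([ 0.01056467, -0.00083876, -0.02471067]), 'finger_force': 0.0, 'grip_width': 0.08534588685818705}
```

```bash
python3 -m creep --help | head -20
```

```text
Traceback (most recent call last):
json.decoder.JSONDecodeError: Expecting value: line 1 column 1 (char 0)
```

View pics/top0.png

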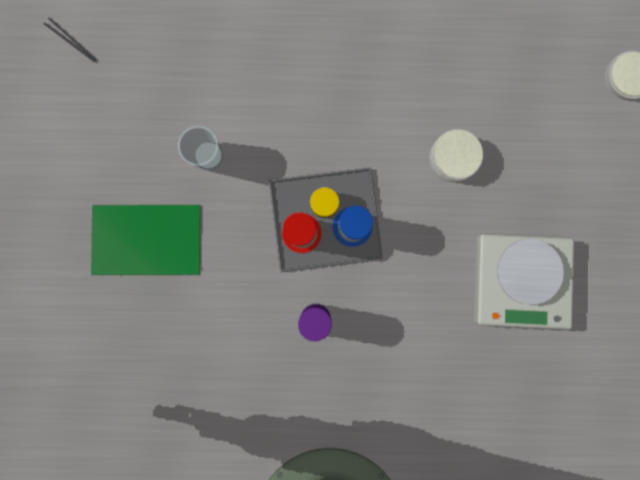

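View pics/scene0.png

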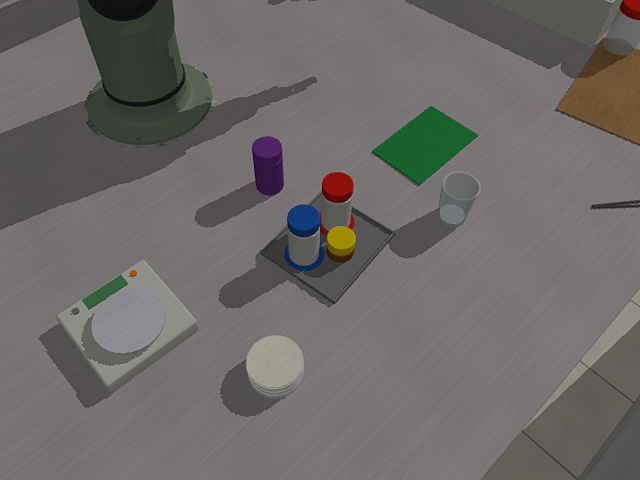

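Top picture: red lid (301,232), blue lid (353,226), yellow lid (324,202) in the tray; mat (146,240); balance pan (531,271). Possible confusions: purple jar (315,322), the red-lidded jar on the board in scene at (630,30), and spare dishes (628,75). I choose the red and blue jars standing in the tray.

```bash
cat >> h.py <<'E'
def masks(im):
    h=cv2.cvtColor(im,cv2.COLOR_BGR2HSV); H,S,V=h[...,0].astype(int),h[...,1],h[...,2]
    s=(S>120)&(V>60)
    return dict(red=s&((H<8)|(H>172)),blue=s&(H>100)&(H<125),yellow=s&(H>20)&(H<35)&(V>120),green=s&(H>45)&(H<75))
def circ(W,m,zlo,zhi):
    m=m&(W[...,2]>zlo)&(W[...,2]<zhi)&(abs(W[...,1])<.5)&(W[...,0]>.2)&(W[...,0]<.9)
    p=W[m]
    if len(p)<20: return None
    (c,r)=cv2.minEnclosingCircle((p[:,:2]*1000).astype(np.float32))
    return np.round([*p.mean(0)[:2],*np.array(c)/1000,r/1000,np.median(p[:,2]),len(p)],4)
def jars(name):
    im,d,W=cloud(name); M=masks(im)
    for k,z in(("red",(.095,.14)),("blue",(.095,.14)),("yellow",(.03,.12))):
        m=M[k]&(W[...,2]>z[0])
        zt=np.percentile(W[...,2][m],80) if m.sum()>20 else .1
        print(name,k,circ(W,M[k],zt-.004,zt+.004))
    return im,d,W,M
E
python3 - <<'E'
from h import *
import h
for n in("scene","top"):
    q=np.load(n+"0.npz"); h.cloud=lambda _:(q['im'],q['d'],q['W'])
    im,d,W,M=jars(n)
    for k in("red","blue"): print("ring",k,circ(W,M[k],0.001,.016))
    m=M['green']&(W[...,2]<.015)&(W[...,1]>0.1)
    print("mat",cv2.minAreaRect((W[m][:,:2]*1000).astype(np.float32)),np.median(W[m][:,2]))
    B=(W[...,1]<-.15)&(W[...,0]<.62)&(W[...,0]>.2)&(W[...,1]>-.5)
    m=B&(W[...,2]>.0495)&(W[...,2]<.06)
    p=W[m];print("pan",cv2.minEnclosingCircle((p[:,:2]*1000).astype(np.float32)),p.mean(0),len(p))
    m=B&(W[...,2]>.032)&(W[...,2]<.04);print("housing",cv2.minAreaRect((W[m][:,:2]*1000).astype(np.float32)))
    # purple, glassware
    hsv=cv2.cvtColor(im,cv2.COLOR_BGR2HSV); m=(hsv[...,0]>130)&(hsv[...,0]<160)&(hsv[...,1]>100)
    print("purple",circ(W,m,.1,.13))
    # tray rim
    g=cv2.cvtColor(im,cv2.COLOR_BGR2GRAY)
    m=(abs(W[...,0]-.55)<.14)&(abs(W[...,1]-.03)<.14)&(W[...,2]>.007)&(W[...,2]<.013)&(g<110)
    print("rim",cv2.minAreaRect((W[m][:,:2]*1000).astype(np.float32)),m.sum())
for n,(u,v) in dict(beaker=(198,147),dish=(457,155)).items():
    print(n,np.round(W[v,u],3))
s=np.load("scene0.npz")['im'];t=np.load("top0.npz")['im']
cv2.imwrite("pics/crop.png",np.hstack([cv2.resize(s[160:280,240:400],(400,300)),cv2.resize(t[160:280,260:420],(400,300))]))
E
```

```text
scene red [5.276e-01 5.670e-02 5.272e-01 5.850e-02 2.890e-02 1.167e-01 5.980e+02]
scene blue [ 5.401e-01 -3.670e-02  5.400e-01 -3.600e-02  2.860e-02  1.169e-01
  6.890e+02]
scene yellow [5.803e-01 1.660e-02 5.800e-01 1.700e-02 2.640e-02 4.880e-02 5.050e+02]
ring red [5.338e-01 5.290e-02 5.259e-01 5.750e-02 3.730e-02 6.700e-03 1.220e+02]
ring blue [ 5.512e-01 -4.480e-02  5.391e-01 -3.620e-02  3.770e-02  6.700e-03
  3.190e+02]
mat ((509.11053466796875, 344.9339599609375), (131.0478515625, 203.0515899658203), 1.5991735458374023) 0.0035527521998713896
pan ((461.8585205078125, -345.61053466796875), 59.740196228027344) [ 0.46396701 -0.3480137   0.05398669] 3774
housing ((445.316162109375, -346.5703125), (169.02439880371094, 166.17247009277344), 88.270263671875)
purple [3.730e-01 2.690e-02 3.711e-01 3.080e-02 3.100e-02 1.096e-01 6.040e+02]
rim ((552.3529663085938, 14.409500122070312), (170.9912567138672, 192.44947814941406), 8.268383979797363) 1013
top red [5.256e-01 5.990e-02 5.258e-01 5.980e-02 2.760e-02 1.174e-01 8.200e+02]
top blue [ 5.382e-01 -3.380e-02  5.386e-01 -3.370e-02  2.760e-02
[... 166 characters left out ...]
2 7.200e-03 3.420e+02]
ring blue [ 5.254e-01 -2.310e-02  5.386e-01 -3.310e-02  3.690e-02  7.000e-03
  3.140e+02]
mat ((508.9560241699219, 346.4371337890625), (125.70314025878906, 199.3025360107422), 0.9524423480033875) 0.0044231271626113955
pan ((461.9205017089844, -345.0303649902344), 58.48877716064453) [ 0.46183413 -0.34467835  0.05431418] 3401
housing ((444.72161865234375, -343.772705078125), (169.84400939941406, 164.30239868164062), 88.09296417236328)
purple [3.699e-01 3.140e-02 3.696e-01 3.160e-02 2.770e-02 1.103e-01 8.830e+02]
rim ((578.75732421875, 39.65412902832031), (229.41627502441406, 228.6407470703125), 8.28774356842041) 1466
beaker [0.68  0.254 0.009]
dish [ 0.667 -0.217  0.046]
```

View pics/crop.png

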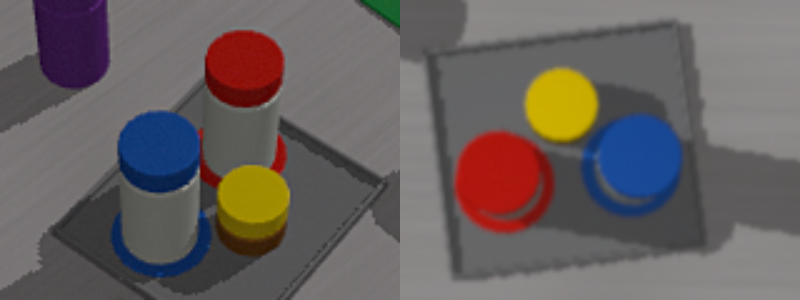

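The crop confirms the choice: the red and blue jars stand on their own discs, with the short amber sample behind them. The measured sizes agree (lid radius 28 mm, tops at 0.117 m, discs 94 mm apart).

```bash
cat >> h.py <<'E'
def go(x,y,z,yaw=1.714):
    s=bot.observe(); Rt=R.from_euler('xyz',s["tool_rot"]); T=R.from_euler('xyz',[np.pi,0,yaw])
    d=Rt.inv().apply(np.array([x,y,z])-s["position"])
    print("d",np.round(d,4),"rv",np.round((Rt.inv()*T).as_rotvec(),3),"pos",np.round(s["position"],4),"w",round(s["grip_width"],4),"t",s["clock"])
E
python3 -c "
from h import *
go(.526,.059,.216)"
```

```text
d [-0.4674 -0.3762  0.0152] rv [-1.000e-03  1.000e-03  1.051e+00] pos [0.2299 0.5808 0.2308] w 0.0853 t 0.1
```

```bash
python3 -m creep '[[0.085,-0.047,-0.038,0,0,0,0.1],[0.085,-0.094,-0.075,0,0,0,0.21],[0.085,-0.14,-0.113,0,0,0,0.32],[0.085,-0.187,-0.15,0,0,0,0.42],[0.085,-0.234,-0.188,0,0,0,0.525]]' 40; python3 -c "
from h import *
go(.526,.059,.216)"
```

```text
clock: 0.72
position: [0.379, 0.3184, 0.2313]
tool_rot: [3.142, -0.0, 2.236]
force: [0.8, -0.1, -0.0]
grip_width: 0.0848
finger_force: 0.0
d [-0.2948 -0.0446  0.0153] rv [ 0.    -0.     0.522] pos [0.379  0.3184 0.2313] w 0.0848 t 0.725
```

```bash
python3 -m creep '[[0.085,-0.059,-0.009,0,0,0,0.1],[0.085,-0.118,-0.018,0,0,0,0.21],[0.085,-0.177,-0.027,0.005,0,0,0.32],[0.085,-0.236,-0.036,0.01,0,0,0.42],[0.085,-0.295,-0.0446,0.015,0,0,0.522]]'; python3 -m creep '[[0.085,0,0,0,0,0,0],[0.085,0,0,0,0,0,0]]' >/dev/null; python3 -c "
from h import *
go(.526,.059,.066)"
```

```text
clock: 1.35
position: [0.527, 0.0594, 0.2161]
tool_rot: [3.142, -0.0, 1.715]
force: [0.5, 0.6, 0.1]
grip_width: 0.085
finger_force: 0.0
d [-0.0025 -0.0003  0.15  ] rv [-0.001 -0.     0.004] pos [0.526  0.0615 0.216 ] w 0.0848 t 1.6
```

```bash
python3 -m creep '[[0.085,-0.0025,0,0.04,0,0,0],[0.085,-0.0025,0,0.08,0,0,0],[0.085,-0.0025,0,0.12,0,0,0],[0.085,-0.0025,0,0.15,0,0,0],[0.085,-0.0025,0,0.15,0,0,0]]' 40;  python3 -m creep '[[0.05,0,0,0,0,0,0],[0.05,0,0,0,0,0,0],[0.05,0,0,0,0,0,0],[0.05,0,0,0,0,0,0],[0.05,0,0,0,0,0,0]]' 40; python3 -c "
from h import *
go(.526,.059,.216)"
```

```text
clock: 2.22
position: [0.5252, 0.0598, 0.065]
tool_rot: [-3.138, -0.0, 1.72]
force: [-0.2, -0.8, 1.4]
grip_width: 0.0845
finger_force: 0.0
clock: 2.85
position: [0.5271, 0.0591, 0.0678]
tool_rot: [3.14, -0.001, 1.718]
force: [-4.0, 0.5, 8.9]
grip_width: 0.0554
finger_force: 40.1
d [ 0.0002 -0.0009 -0.1482] rv [ 0.002 -0.001  0.004] pos [0.5271 0.0591 0.0678] w 0.0554 t 2.85
```

```bash
python3 -m creep '[[0.05,0,0,-0.015,0,0,0],[0.05,0,0,-0.045,0,0,0],[0.05,0,0,-0.085,0,0,0],[0.05,0,0,-0.125,0,0,0],[0.05,0,0,-0.15,0,0,0]]';  python3 -m creep '[[0.05,0,0,0,0,0,0],[0.05,0,0,0,0,0,0]]'; python3 -c "
from h import *
go(.508,.396,.216)"
```

```text
clock: 3.48
position: [0.5271, 0.0587, 0.2196]
tool_rot: [3.139, -0.0, 1.718]
force: [-0.6, -0.6, -2.5]
grip_width: 0.0554
finger_force: 43.1
clock: 3.72
position: [0.5264, 0.0588, 0.2163]
tool_rot: [-3.142, -0.0, 1.718]
force: [0.2, 0.3, -2.4]
grip_width: 0.055
finger_force: 43.2
d [3.363e-01 3.130e-02 3.000e-04] rv [-0.    -0.     0.004] pos [0.5264 0.0588 0.2163] w 0.055 t 3.725
```

```bash
python3 -m creep '[[0.05,0.02,0.002,0,0,0,0],[0.05,0.06,0.006,0,0,0,0],[0.05,0.11,0.01,0,0,0,0],[0.05,0.16,0.015,0,0,0,0],[0.05,0.21,0.02,0,0,0,0]]';  python3 -m creep '[[0.05,0.05,0.005,0,0,0,0],[0.05,0.09,0.008,0,0,0,0],[0.05,0.115,0.01,0,0,0,0],[0.05,0.126,0.0113,0,0,0,0],[0.05,0.126,0.0113,0,0,0,0]]';python3 -m creep '[[0.05,0,0,0,0,0,0],[0.05,0,0,0,0,0,0]]'; python3 -c "
from h import *
go(.508,.396,.067)
jars('scene');jars('top')"
```

```text
clock: 4.35
position: [0.5151, 0.2706, 0.2154]
tool_rot: [-3.14, 0.001, 1.718]
force: [-0.2, -0.6, -1.2]
grip_width: 0.0552
finger_force: 43.1
clock: 4.97
position: [0.5084, 0.3953, 0.2156]
tool_rot: [-3.141, 0.001, 1.718]
force: [0.1, -0.6, -2.3]
grip_width: 0.0553
finger_force: 43.1
clock: 5.22
position: [0.5089, 0.3946, 0.2165]
tool_rot: [3.141, 0.0, 1.716]
force: [0.7, 0.6, -2.3]
grip_width: 0.0549
finger_force: 43.1
d [ 0.0016 -0.0007  0.1495] rv [0.    0.    0.002] pos [0.5089 0.3946 0.2165] w 0.0549 t 5.225
scene red [5.092e-01 3.877e-01 5.111e-01 3.929e-01 3.030e-02 2.653e-01 4.250e+02]
scene blue [ 5.401e-01 -3.650e-02  5.391e-01 -3.540e-02  2.860e-02  1.168e-01
  6.900e+02]
scene yellow [5.806e-01 1.670e-02 5.804e-01 1.690e-02 2.620e-02 4.900e-02 4.990e+02]
top red [5.120e-01 3.824e-01 5.109e-01 3.845e-01 2.530e-02 2.663e-01 5.700e+02]
top blue [ 5.382e-01 -3.370e-02  5.384e-01 -3.370e-02  2.770e-02  1.175e-01
  8.280e+02]
top yellow [5.793e-01 1.880e-02 5.795e-01 1.900e-02 2.560e-02 4.950e-02 5.990e+02]
```

```bash
python3 -m creep '[[0.05,0,0,0.04,0,0,0],[0.05,0,0,0.085,0,0,0],[0.05,0,0,0.12,0,0,0],[0.05,0,0,0.138,0,0,0],[0.05,0,0,0.145,0,0,0]]';  python3 -m creep '[[0.05,0,0,0.004,0,0,0],[0.05,0,0,0.0065,0,0,0],[0.05,0,0,0.0065,0,0,0]]' ; python3 -c "
from h import *
go(.508,.396,.216)"
```

```text
clock: 5.95
position: [0.5086, 0.3955, 0.071]
tool_rot: [-3.141, 0.0, 1.718]
force: [0.0, -1.0, -1.8]
grip_width: 0.0551
finger_force: 43.2
clock: 6.32
position: [0.5086, 0.3958, 0.0653]
tool_rot: [3.141, -0.0, 1.718]
force: [-0.3, -0.3, -2.0]
grip_width: 0.055
finger_force: 43.2
d [ 0.0003 -0.0005 -0.1507] rv [ 0.001 -0.     0.004] pos [0.5086 0.3958 0.0653] w 0.055 t 6.325
```

```bash
python3 -m creep '[[0.05,0,0,0.001,0,0,0],[0.05,0,0,0.002,0,0,0],[0.05,0,0,0.002,0,0,0]]'; python3 -m creep '[[0.085,0,0,0,0,0,0],[0.085,0,0,0,0,0,0],[0.085,0,0,0,0,0,0],[0.085,0,0,0,0,0,0]]'; python3 -c "
from h import *
go(.539,-.035,.2)"
```

```text
clock: 6.7
position: [0.5087, 0.3962, 0.0647]
tool_rot: [3.141, -0.001, 1.718]
force: [-8.4, -3.9, 24.8]
grip_width: 0.0555
finger_force: 45.1
clock: 7.2
position: [0.5085, 0.3956, 0.0627]
tool_rot: [-3.142, 0.0, 1.718]
force: [-0.1, -0.0, 0.4]
grip_width: 0.0853
finger_force: 0.0
d [-0.4304 -0.0329 -0.1372] rv [-0.     0.     0.004] pos [0.5085 0.3956 0.0627] w 0.0853 t 7.2
```

```bash
python3 -m creep '[[0.085,0,0,-0.05,0,0,0],[0.085,0,0,-0.1,0,0,0],[0.085,0,0,-0.137,0,0,0],[0.085,-0.05,-0.004,-0.137,0,0,0],[0.085,-0.11,-0.008,-0.137,0,0,0]]'; python3 -m creep '[[0.085,-0.06,-0.005,0,0,0,0],[0.085,-0.12,-0.009,0,0,0,0],[0.085,-0.18,-0.014,0,0,0,0],[0.085,-0.24,-0.018,0,0,0,0],[0.085,-0.3,-0.023,0,0,0,0]]';python3 -m creep '[[0.085,-0.02,-0.002,0,0,0,0],[0.085,-0.02,-0.002,0,0,0,0],[0.085,-0.02,-0.002,0,0,0,0]]'; python3 -c "
from h import *
go(.539,-.035,.067)
jars('scene')"
```

```text
clock: 7.82
position: [0.5165, 0.2851, 0.2]
tool_rot: [3.141, -0.0, 1.72]
force: [1.2, -1.3, -0.5]
grip_width: 0.0849
finger_force: 0.0
clock: 8.45
position: [0.5378, -0.0164, 0.2]
tool_rot: [3.141, -0.0, 1.718]
force: [1.2, 0.4, -0.4]
grip_width: 0.0851
finger_force: 0.0
clock: 8.82
position: [0.5388, -0.0336, 0.1997]
tool_rot: [-3.142, -0.0, 1.719]
force: [-0.2, 0.4, 0.0]
grip_width: 0.0851
finger_force: 0.0
d [-0.0015 -0.      0.1327] rv [-0.    -0.     0.005] pos [ 0.5388 -0.0336  0.1997] w 0.0851 t 8.825
scene red [5.090e-01 3.928e-01 5.089e-01 3.944e-01 2.950e-02 1.137e-01 3.640e+02]
scene blue [ 5.400e-01 -3.670e-02  5.394e-01 -3.560e-02  2.860e-02  1.167e-01
  6.960e+02]
scene yellow [5.804e-01 1.660e-02 5.798e-01 1.750e-02 2.650e-02 4.870e-02 5.090e+02]
```

Red stands on the mat (lid top at 0.1137 m). Blue is next.

```bash
python3 -m creep '[[0.085,-0.0015,0,0.04,0,0,0],[0.085,-0.0015,0,0.08,0,0,0],[0.085,-0.0015,0,0.115,0,0,0],[0.085,-0.0015,0,0.1325,0,0,0],[0.085,-0.0015,0,0.1325,0,0,0]]' 40;  python3 -m creep '[[0.05,0,0,0,0,0,0],[0.05,0,0,0,0,0,0],[0.05,0,0,0,0,0,0],[0.05,0,0,0,0,0,0],[0.05,0,0,0,0,0,0]]' 40; python3 -m creep '[[0.05,0,0,-0.015,0,0,0],[0.05,0,0,-0.045,0,0,0],[0.05,0,0,-0.085,0,0,0],[0.05,0,0,-0.125,0,0,0],[0.05,0,0,-0.15,0,0,0]]';  python3 -m creep '[[0.05,0,0,0,0,0,0],[0.05,0,0,0,0,0,0]]'; python3 -c "
from h import *
go(.51,.296,.216)"
```

```text
clock: 9.5
position: [0.5387, -0.0355, 0.0668]
tool_rot: [-3.14, -0.0, 1.718]
force: [1.0, 0.4, 0.4]
grip_width: 0.0849
finger_force: 0.0
clock: 10.12
position: [0.5395, -0.036, 0.0686]
tool_rot: [3.14, -0.0, 1.718]
force: [-3.2, 0.2, 8.3]
grip_width: 0.0547
finger_force: 40.4
clock: 10.75
position: [0.5393, -0.0362, 0.2204]
tool_rot: [3.139, 0.0, 1.717]
force: [0.9, 0.7, -3.4]
grip_width: 0.0551
finger_force: 43.4
clock: 11.0
position: [0.5386, -0.0359, 0.217]
tool_rot: [-3.141, -0.0, 1.718]
force: [0.1, -0.6, -3.4]
grip_width: 0.0552
finger_force: 43.6
d [0.3325 0.0204 0.0011] rv [-0.    -0.     0.004] pos [ 0.5386 -0.0359  0.217 ] w 0.0552 t 11.0
```

```bash
python3 -m creep '[[0.05,0.02,0.001,0,0,0,0],[0.05,0.06,0.004,0,0,0,0],[0.05,0.11,0.007,0,0,0,0],[0.05,0.16,0.01,0,0,0,0],[0.05,0.21,0.013,0,0,0,0]]';  python3 -m creep '[[0.05,0.05,0.003,0,0,0,0],[0.05,0.09,0.0055,0,0,0,0],[0.05,0.112,0.007,0,0,0,0],[0.05,0.1225,0.0075,0,0,0,0],[0.05,0.1225,0.0075,0,0,0,0]]';python3 -m creep '[[0.05,0,0,0.03,0,0,0],[0.05,0,0,0.075,0,0,0],[0.05,0,0,0.115,0,0,0],[0.05,0,0,0.138,0,0,0],[0.05,0,0,0.146,0,0,0]]'; python3 -m creep '[[0.05,0,0,0.002,0,0,0],[0.05,0,0,0.004,0,0,0],[0.05,0,0,0.0045,0,0,0]]';python3 -c "
from h import *
go(.51,.296,.0655)"
```

```text
clock: 11.62
position: [0.5203, 0.1749, 0.2163]
tool_rot: [-3.14, 0.001, 1.718]
force: [1.0, -0.3, -2.7]
grip_width: 0.0551
finger_force: 43.4
clock: 12.25
position: [0.5107, 0.2952, 0.2169]
tool_rot: [-3.141, 0.001, 1.717]
force: [0.1, -0.4, -3.1]
grip_width: 0.0552
finger_force: 43.4
clock: 12.88
position: [0.5106, 0.294, 0.0703]
tool_rot: [-3.14, 0.001, 1.716]
force: [0.3, -0.1, -2.4]
grip_width: 0.0552
finger_force: 43.4
clock: 13.25
position: [0.5109, 0.296, 0.0675]
tool_rot: [3.141, -0.001, 1.718]
force: [-0.0, -0.9, -2.1]
grip_width: 0.0552
finger_force: 43.4
d [ 0.0001 -0.0009  0.002 ] rv [ 0.001 -0.001  0.004] pos [0.5109 0.296  0.0675] w 0.0552 t 13.25
```

```bash
python3 -m creep '[[0.05,0,0,0.001,0,0,0],[0.05,0,0,0.0025,0,0,0],[0.05,0,0,0.0025,0,0,0]]'; python3 -m creep '[[0.085,0,0,0,0,0,0],[0.085,0,0,0,0,0,0],[0.085,0,0,0,0,0,0],[0.085,0,0,0,0,0,0]]';  python3 -m creep '[[0.085,0,0,-0.05,0,0,0],[0.085,0,0,-0.1,0,0,0],[0.085,0,0,-0.135,0,0,0],[0.085,-0.05,0.01,-0.135,0,0,0],[0.085,-0.1,0.02,-0.135,0,0,0]]'; python3 -c "
from h import *
go(.5795,.018,.12)"
```

```text
clock: 13.62
position: [0.5107, 0.2962, 0.0655]
tool_rot: [3.141, -0.001, 1.718]
force: [-6.4, -2.3, 20.4]
grip_width: 0.0555
finger_force: 45.1
clock: 14.12
position: [0.5106, 0.2958, 0.0642]
tool_rot: [-3.142, 0.0, 1.718]
force: [0.6, -0.0, -0.2]
grip_width: 0.0853
finger_force: 0.0
clock: 14.75
position: [0.5453, 0.1991, 0.1998]
tool_rot: [3.141, -0.0, 1.719]
force: [1.5, -0.6, 0.3]
grip_width: 0.0849
finger_force: 0.0
d [-0.1842  0.0069  0.0797] rv [ 0.001 -0.     0.005] pos [0.5453 0.1991 0.1998] w 0.0849 t 14.75
```

```bash
python3 -m creep '[[0.085,-0.05,0.002,0.01,0,0,0],[0.085,-0.1,0.004,0.03,0,0,0],[0.085,-0.15,0.006,0.05,0,0,0],[0.085,-0.183,0.007,0.08,0,0,0],[0.085,-0.183,0.007,0.08,0,0,0]]'; python3 -m creep '[[0.085,0,0,0,0,0,0]]'; python3 -c "
from h import *
jars('scene');im,_,_,_=jars('top')
cv2.imwrite('pics/s1.png',im)
go(.5795,.018,.016)"
```

```text
clock: 15.38
position: [0.5778, 0.0167, 0.1175]
tool_rot: [-3.138, 0.001, 1.714]
force: [-0.4, 0.3, -0.1]
grip_width: 0.0848
finger_force: 0.0
clock: 15.5
position: [0.5788, 0.0205, 0.1195]
tool_rot: [-3.142, -0.0, 1.718]
force: [-0.6, 1.1, -0.4]
grip_width: 0.0849
finger_force: 0.0
scene red [5.092e-01 3.931e-01 5.092e-01 3.948e-01 2.900e-02 1.137e-01 3.370e+02]
scene blue [5.116e-01 2.946e-01 5.125e-01 2.943e-01 2.950e-02 1.135e-01 4.480e+02]
scene yellow [5.803e-01 1.650e-02 5.799e-01 1.750e-02 2.650e-02 4.880e-02 5.110e+02]
top red [5.069e-01 3.953e-01 5.076e-01 3.952e-01 2.780e-02 1.145e-01 8.140e+02]
top blue [5.093e-01 2.970e-01 5.093e-01 2.973e-01 2.790e-02 1.145e-01 8.120e+02]
top yellow None
d [-3.200e-03 -1.000e-04  1.039e-01] rv [ 0.001 -0.     0.005] pos [0.5791 0.0211 0.1199] w 0.0853 t 15.6
```

View pics/s1.png

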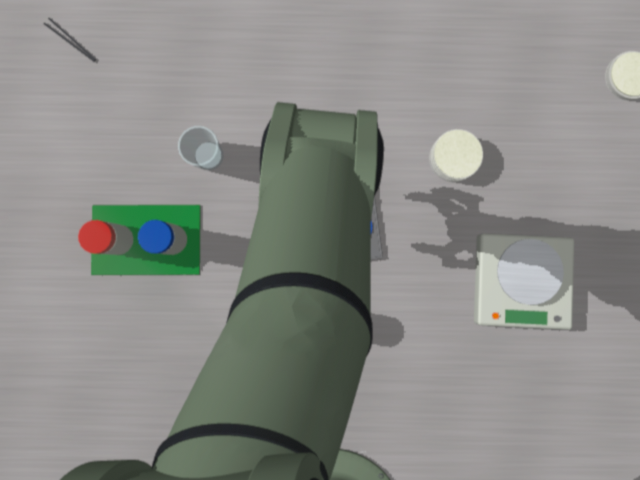

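Both tall jars stand on the mat: red lid at pixel (97,237), blue at (155,236). The arm hides the tray. Next I grasp the sample.

```bash
python3 -m creep '[[0.085,-0.003,0,0.03,0,0,0],[0.085,-0.003,0,0.06,0,0,0],[0.085,-0.003,0,0.088,0,0,0],[0.085,-0.003,0,0.1,0,0,0],[0.085,-0.003,0,0.103,0,0,0]]' 30;  python3 -m creep '[[0.045,0,0,0,0,0,0],[0.045,0,0,0,0,0,0],[0.045,0,0,0,0,0,0],[0.045,0,0,0,0,0,0],[0.045,0,0,0,0,0,0]]' 30; python3 -c "
from h import *
go(.462,-.345,.16)"
```

```text
clock: 16.23
position: [0.5793, 0.0174, 0.0164]
tool_rot: [-3.142, -0.0, 1.718]
force: [-0.5, -0.7, 0.6]
grip_width: 0.0849
finger_force: 0.0
clock: 16.85
position: [0.5797, 0.017, 0.0174]
tool_rot: [3.14, -0.0, 1.718]
force: [-1.9, 1.0, 7.4]
grip_width: 0.051
finger_force: 30.1
d [-0.3409 -0.1693 -0.1429] rv [ 0.001 -0.     0.004] pos [0.5797 0.017  0.0174] w 0.051 t 16.85
```

```bash
python3 -m creep '[[0.045,0,0,-0.015,0,0,0],[0.045,0,0,-0.045,0,0,0],[0.045,0,0,-0.085,0,0,0],[0.045,0,0,-0.125,0,0,0],[0.045,0,0,-0.143,0,0,0]]'; python3 -m creep '[[0.045,-0.02,-0.01,0,0,0,0],[0.045,-0.06,-0.03,0,0,0,0],[0.045,-0.1,-0.05,0,0,0,0],[0.045,-0.145,-0.072,0,0,0,0],[0.045,-0.19,-0.094,0,0,0,0]]';  python3 -m creep '[[0.045,-0.045,-0.022,0,0,0,0],[0.045,-0.085,-0.043,0,0,0,0],[0.045,-0.12,-0.061,0,0,0,0],[0.045,-0.143,-0.072,0,0,0,0],[0.045,-0.15,-0.075,0,0,0,0]]'; python3 -m creep '[[0.045,0,0,0,0,0,0],[0.045,0,0,0,0,0,0]]'; python3 -c "
from h import *
go(.462,-.345,.07)
jars('scene')"
```

```text
clock: 17.48
position: [0.5799, 0.0169, 0.1624]
tool_rot: [3.138, -0.0, 1.718]
force: [1.2, 0.3, -2.6]
grip_width: 0.0513
finger_force: 32.0
clock: 18.1
position: [0.5124, -0.1868, 0.1587]
tool_rot: [-3.14, -0.0, 1.717]
force: [0.6, -0.1, -1.6]
grip_width: 0.0513
finger_force: 32.0
clock: 18.73
position: [0.4599, -0.3459, 0.1587]
tool_rot: [-3.14, -0.0, 1.715]
force: [-0.3, 0.1, -2.1]
grip_width: 0.0509
finger_force: 32.0
clock: 18.98
position: [0.4621, -0.343, 0.159]
tool_rot: [-3.141, -0.001, 1.719]
force: [0.4, 0.4, -2.0]
grip_width: 0.051
finger_force: 32.0
d [-0.002  -0.0004  0.089 ] rv [-0.    -0.001  0.005] pos [ 0.4621 -0.343   0.159 ] w 0.051 t 18.975
scene red [5.094e-01 3.931e-01 5.076e-01 3.938e-01 2.980e-02 1.137e-01 3.510e+02]
scene blue [5.118e-01 2.941e-01 5.117e-01 2.962e-01 2.920e-02 1.136e-01 4.530e+02]
scene yellow [ 4.639e-01 -3.583e-01  4.623e-01 -3.541e-01  2.180e-02  1.905e-01
  2.410e+02]
```

```bash
python3 -m creep '[[0.045,-0.002,0,0.025,0,0,0],[0.045,-0.002,0,0.05,0,0,0],[0.045,-0.002,0,0.07,0,0,0],[0.045,-0.002,0,0.082,0,0,0],[0.045,-0.002,0,0.087,0,0,0]]'; python3 -m creep '[[0.045,0,0,0.001,0,0,0],[0.045,0,0,0.002,0,0,0],[0.045,0,0,0.003,0,0,0],[0.045,0,0,0.003,0,0,0]]'; python3 -c "
from h import *
go(.462,-.345,.067)"
```

```text
clock: 19.65
position: [0.4622, -0.3457, 0.0719]
tool_rot: [-3.141, -0.0, 1.718]
force: [0.2, 0.2, -1.1]
grip_width: 0.051
finger_force: 32.0
clock: 20.15
position: [0.4622, -0.3462, 0.0695]
tool_rot: [3.141, 0.0, 1.718]
force: [-0.8, -0.7, -1.3]
grip_width: 0.0509
finger_force: 32.0
d [0.0012 0.     0.0025] rv [0.    0.    0.004] pos [ 0.4622 -0.3462  0.0695] w 0.0509 t 20.15
```

```bash
python3 -m creep '[[0.045,0,0,0.0005,0,0,0],[0.045,0,0,0.001,0,0,0],[0.045,0,0,0.0015,0,0,0],[0.045,0,0,0.0015,0,0,0]]'; python3 -m creep '[[0.045,0,0,0.0005,0,0,0],[0.045,0,0,0.0005,0,0,0]]'
```

```text
clock: 20.65
position: [0.4621, -0.3462, 0.0678]
tool_rot: [-3.142, -0.0, 1.718]
force: [0.1, 0.5, -0.5]
grip_width: 0.0509
finger_force: 32.0
clock: 20.9
position: [0.4621, -0.3462, 0.0674]
tool_rot: [3.142, 0.0, 1.718]
force: [-2.0, -0.7, 2.9]
grip_width: 0.0511
finger_force: 32.3
```

```bash
python3 -m creep '[[0.085,0,0,0,0,0,0],[0.085,0,0,0,0,0,0],[0.085,0,0,0,0,0,0],[0.085,0,0,0,0,0,0]]'; python3 -m creep '[[0.085,0,0,-0.03,0,0,0],[0.085,0,0,-0.07,0,0,0],[0.085,0,0,-0.12,0,0,0],[0.085,0.05,0,-0.134,0,0,0],[0.085,0.11,0,-0.134,0,0,0]]'; python3 -m creep '[[0.085,0.06,0.005,0,0,0,0],[0.085,0.12,0.01,0,0,0,0],[0.085,0.18,0.015,0,0,0,0],[0.085,0.24,0.02,0,0,0,0],[0.085,0.3,0.025,0,0,0,0]]';python3 -c "
from h import *
jars('scene');im,_,_,_=jars('top')
cv2.imwrite('pics/s2.png',im)
go(.51,.2965,.2)"
```

```text
clock: 21.4
position: [0.4621, -0.3462, 0.0673]
tool_rot: [3.142, 0.0, 1.718]
force: [-0.1, -0.3, -0.2]
grip_width: 0.0851
finger_force: 0.0
clock: 22.02
position: [0.4461, -0.2368, 0.2024]
tool_rot: [3.139, 0.001, 1.716]
force: [1.2, 0.6, -0.8]
grip_width: 0.0851
finger_force: 0.0
clock: 22.65
position: [0.4265, 0.065, 0.2016]
tool_rot: [3.141, -0.0, 1.718]
force: [1.7, 1.1, 0.2]
grip_width: 0.0847
finger_force: 0.0
scene red [5.093e-01 3.924e-01 5.089e-01 3.934e-01 2.870e-02 1.138e-01 3.440e+02]
scene blue [5.116e-01 2.940e-01 5.107e-01 2.956e-01 2.920e-02 1.135e-01 4.570e+02]
scene yellow [ 4.640e-01 -3.460e-01  4.632e-01 -3.449e-01  2.640e-02  9.900e-02
  7.540e+02]
top red [5.070e-01 3.954e-01 5.076e-01 3.951e-01 2.790e-02 1.144e-01 7.840e+02]
top blue [5.094e-01 2.973e-01 5.097e-01 2.975e-01 2.790e-02 1.144e-01 8.170e+02]
top yellow [ 4.626e-01 -3.433e-01  4.629e-01 -3.436e-01  2.600e-02  9.940e-02
  6.780e+02]
d [0.212  0.1178 0.0017] rv [ 0.    -0.002  0.012] pos [0.4263 0.0688 0.2014] w 0.0852 t 22.75
```

View pics/s2.png

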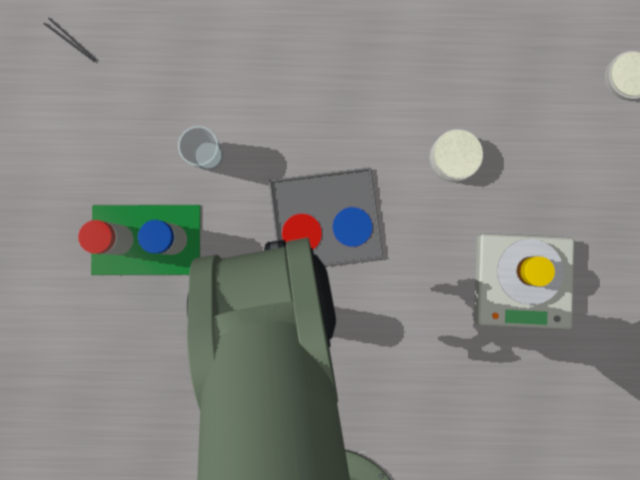

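The sample (537,271) stands centred on the pan, with its lid top at 0.099 m. The discs are free, red at (302,233) and blue at (353,227).

```bash
python3 -m creep '[[0.085,0.05,0.03,0,0,0,0],[0.085,0.1,0.06,0,0,0,0],[0.085,0.15,0.09,0,0,0,0],[0.085,0.2,0.1178,0,0,0,0],[0.085,0.2105,0.1178,0,0,0,0]]'; python3 -m creep '[[0.085,0,0,0,0,0,0],[0.085,0,0,0,0,0,0]]' ;python3 -c "
from h import *
for n in ('scene','top'):
    im,d,W=cloud(n);M=masks(im)
    for k in('red','blue'):print(n,k,circ(W,M[k],.001,.016))
go(.51,.2965,.065)"
```

```text
clock: 23.38
position: [0.5127, 0.2918, 0.2006]
tool_rot: [-3.141, -0.0, 1.721]
force: [-1.0, -1.2, 0.5]
grip_width: 0.0855
finger_force: 0.0
clock: 23.62
position: [0.5126, 0.2869, 0.2015]
tool_rot: [3.142, 0.0, 1.716]
force: [0.9, -0.6, 0.2]
grip_width: 0.0852
finger_force: 0.0
scene red [5.260e-01 5.740e-02 5.249e-01 5.800e-02 3.890e-02 6.600e-03 9.550e+02]
scene blue [ 5.395e-01 -3.580e-02  5.388e-01 -3.480e-02  3.800e-02  6.800e-03
  1.061e+03]
top red [5.246e-01 6.000e-02 5.247e-01 6.010e-02 3.690e-02 7.400e-03 1.246e+03]
top blue [ 5.378e-01 -3.140e-02  5.148e-01  1.392e-01  2.105e-01  7.300e-03
  1.233e+03]
d [ 0.0096 -0.0013  0.1366] rv [0.    0.    0.002] pos [0.5127 0.2872 0.2016] w 0.0846 t 23.725
```

```bash
python3 -m creep '[[0.085,0.0096,-0.001,0.02,0,0,0],[0.085,0.0096,-0.001,0.07,0,0,0],[0.085,0.0096,-0.001,0.11,0,0,0],[0.085,0.0096,-0.001,0.136,0,0,0],[0.085,0.0096,-0.001,0.136,0,0,0]]' 40;  python3 -m creep '[[0.05,0,0,0,0,0,0],[0.05,0,0,0,0,0,0],[0.05,0,0,0,0,0,0],[0.05,0,0,0,0,0,0],[0.05,0,0,0,0,0,0]]' 40; python3 -m creep '[[0.05,0,0,-0.015,0,0,0],[0.05,0,0,-0.045,0,0,0],[0.05,0,0,-0.085,0,0,0],[0.05,0,0,-0.125,0,0,0],[0.05,0,0,-0.15,0,0,0]]';  python3 -m creep '[[0.05,0,0,0,0,0,0],[0.05,0,0,0,0,0,0]]'; python3 -c "
from h import *
go(.539,-.035,.216)"
```

```text
clock: 24.35
position: [0.5095, 0.2966, 0.0642]
tool_rot: [-3.139, 0.001, 1.717]
force: [0.0, -0.8, 0.3]
grip_width: 0.0851
finger_force: 0.0
clock: 24.98
position: [0.5105, 0.2982, 0.0668]
tool_rot: [3.14, -0.001, 1.718]
force: [-2.5, -2.1, 7.6]
grip_width: 0.0556
finger_force: 40.6
clock: 25.6
position: [0.5105, 0.298, 0.2187]
tool_rot: [3.139, -0.001, 1.718]
force: [0.2, 0.1, -2.3]
grip_width: 0.0554
finger_force: 43.4
clock: 25.85
position: [0.5097, 0.2977, 0.2149]
tool_rot: [-3.141, 0.0, 1.718]
force: [-0.9, 0.1, -2.7]
grip_width: 0.0557
finger_force: 43.5
d [-0.3334 -0.0197 -0.001 ] rv [-0.001  0.     0.004] pos [0.5097 0.2977 0.2149] w 0.0557 t 25.85
```

```bash
python3 -m creep '[[0.05,-0.02,-0.001,0,0,0,0],[0.05,-0.06,-0.004,0,0,0,0],[0.05,-0.11,-0.007,0,0,0,0],[0.05,-0.16,-0.01,0,0,0,0],[0.05,-0.21,-0.013,0,0,0,0]]';  python3 -m creep '[[0.05,-0.05,-0.003,0,0,0,0],[0.05,-0.09,-0.0055,0,0,0,0],[0.05,-0.112,-0.0065,0,0,0,0],[0.05,-0.1234,-0.0067,0,0,0,0],[0.05,-0.1234,-0.0067,0,0,0,0]]';python3 -m creep '[[0.05,0,0,0,0,0,0],[0.05,0,0,0,0,0,0]]'; python3 -c "
from h import *
go(.539,-.035,.074)
jars('scene')"
```

```text
clock: 26.48
position: [0.5274, 0.0856, 0.2146]
tool_rot: [-3.14, 0.001, 1.717]
force: [1.3, 1.1, -2.8]
grip_width: 0.0554
finger_force: 43.4
clock: 27.1
position: [0.5391, -0.0352, 0.2149]
tool_rot: [-3.141, 0.0, 1.717]
force: [-0.1, -0.3, -3.4]
grip_width: 0.0552
finger_force: 43.3
clock: 27.35
position: [0.5394, -0.0338, 0.2152]
tool_rot: [-3.141, -0.0, 1.719]
force: [0.7, 0.4, -3.3]
grip_width: 0.0554
finger_force: 43.3
d [-0.0011 -0.0005  0.1412] rv [-0.    -0.     0.005] pos [ 0.5394 -0.0338  0.2152] w 0.0554 t 27.35
scene red [5.094e-01 3.922e-01 5.096e-01 3.935e-01 2.900e-02 1.139e-01 3.270e+02]
scene blue [ 5.402e-01 -4.520e-02  5.403e-01 -3.740e-02  2.940e-02  2.623e-01
  5.260e+02]
scene yellow [ 4.569e-01 -3.477e-01  4.625e-01 -3.464e-01  2.590e-02  9.920e-02
  2.600e+02]
```

```bash
python3 -m creep '[[0.05,-0.001,0,0.035,0,0,0],[0.05,-0.001,0,0.08,0,0,0],[0.05,-0.001,0,0.115,0,0,0],[0.05,-0.001,0,0.135,0,0,0],[0.05,-0.001,0,0.141,0,0,0]]'; python3 -m creep '[[0.05,0,0,0.001,0,0,0],[0.05,0,0,0.002,0,0,0],[0.05,0,0,0.003,0,0,0],[0.05,0,0,0.003,0,0,0]]';python3 -c "
from h import *
go(.539,-.035,.0695)"
```

```text
clock: 28.02
position: [0.5391, -0.0354, 0.0733]
tool_rot: [-3.14, -0.0, 1.718]
force: [-0.0, -0.6, -2.1]
grip_width: 0.0552
finger_force: 43.4
clock: 28.52
position: [0.5397, -0.0357, 0.0716]
tool_rot: [3.141, 0.0, 1.718]
force: [-0.2, 0.1, -2.3]
grip_width: 0.0552
finger_force: 43.4
d [ 0.0008 -0.0006  0.0021] rv [0.    0.    0.004] pos [ 0.5397 -0.0357  0.0716] w 0.0552 t 28.525
```

```bash
python3 -m creep '[[0.05,0,0,0.001,0,0,0],[0.05,0,0,0.002,0,0,0],[0.05,0,0,0.0025,0,0,0],[0.05,0,0,0.0025,0,0,0]]'; python3 -m creep '[[0.085,0,0,0,0,0,0],[0.085,0,0,0,0,0,0],[0.085,0,0,0,0,0,0],[0.085,0,0,0,0,0,0]]'; python3 -m creep '[[0.085,0,0,-0.04,0,0,0],[0.085,0,0,-0.09,0,0,0],[0.085,0,0,-0.13,0,0,0],[0.085,0.05,0.004,-0.13,0,0,0],[0.085,0.11,0.008,-0.13,0,0,0]]'; python3 -m creep '[[0.085,0.06,0.005,0,0,0,0],[0.085,0.12,0.01,0,0,0,0],[0.085,0.18,0.015,0,0,0,0],[0.085,0.24,0.019,0,0,0,0],[0.085,0.3,0.023,0,0,0,0]]'; python3 -c "
from h import *
jars('scene');jars('top');go(.508,.395,.2)"
```

```text
clock: 29.02
position: [0.5397, -0.0359, 0.0698]
tool_rot: [3.141, -0.0, 1.717]
force: [-7.4, -0.3, 21.3]
grip_width: 0.0555
finger_force: 45.3
clock: 29.52
position: [0.5396, -0.0358, 0.0687]
tool_rot: [-3.141, 0.0, 1.718]
force: [-0.4, 0.0, 0.5]
grip_width: 0.085
finger_force: 0.0
clock: 30.15
position: [0.5315, 0.0748, 0.1994]
tool_rot: [3.14, 0.0, 1.715]
force: [0.7, 1.2, 0.7]
grip_width: 0.0853
finger_force: 0.0
clock: 30.78
position: [0.5098, 0.3763, 0.1988]
tool_rot: [3.141, 0.0, 1.718]
force: [1.7, 0.4, -0.5]
grip_width: 0.0849
finger_force: 0.0
scene red [5.090e-01 3.926e-01 5.109e-01 3.937e-01 2.960e-02 1.137e-01 3.380e+02]
scene blue [ 5.406e-01 -3.850e-02  5.394e-01 -3.780e-02  2.860e-02  1.168e-01
  6.850e+02]
scene yellow [ 4.640e-01 -3.457e-01  4.633e-01 -3.451e-01  2.610e-02  9.890e-02
  7.560e+02]
top red [5.070e-01 3.951e-01 5.071e-01 3.956e-01 2.820e-02 1.144e-01 8.200e+02]
top blue [ 5.389e-01 -3.550e-02  5.388e-01 -3.540e-02  2.750e-02  1.173e-01
  8.150e+02]
top yellow [ 4.628e-01 -3.435e-01  4.628e-01 -3.434e-01  2.610e-02  9.930e-02
  6.780e+02]
d [ 0.0132  0.0026 -0.002 ] rv [-0.001 -0.003  0.012] pos [0.5075 0.3815 0.1979] w 0.0852 t 30.875
```

Blue is within about 2 mm of where it started. Red is next.

```bash
python3 -m creep '[[0.085,0.013,0,0,0,0,0],[0.085,0.013,0,0,0,0,0],[0.085,0.013,0,0,0,0,0]]'; python3 -c "
from h import *
go(.508,.3955,.065)"
```

```text
clock: 31.25
position: [0.5087, 0.3863, 0.1989]
tool_rot: [3.141, 0.0, 1.717]
force: [-0.9, -0.0, 0.4]
grip_width: 0.0846
finger_force: 0.0
d [0.0093 0.0006 0.1339] rv [0.    0.    0.003] pos [0.5087 0.3863 0.1989] w 0.0846 t 31.25
```

```bash
python3 -m creep '[[0.085,0.0093,0,0.02,0,0,0],[0.085,0.0093,0,0.07,0,0,0],[0.085,0.0093,0,0.11,0,0,0],[0.085,0.0093,0,0.134,0,0,0],[0.085,0.0093,0,0.134,0,0,0]]' 40;  python3 -m creep '[[0.05,0,0,0,0,0,0],[0.05,0,0,0,0,0,0],[0.05,0,0,0,0,0,0],[0.05,0,0,0,0,0,0],[0.05,0,0,0,0,0,0]]' 40; python3 -m creep '[[0.05,0,0,-0.015,0,0,0],[0.05,0,0,-0.045,0,0,0],[0.05,0,0,-0.085,0,0,0],[0.05,0,0,-0.125,0,0,0],[0.05,0,0,-0.16,0,0,0]]';  python3 -m creep '[[0.05,0,0,0,0,0,0],[0.05,0,0,0,0,0,0]]'; python3 -c "
from h import *
go(.526,.059,.216)"
```

```text
clock: 31.88
position: [0.5058, 0.3955, 0.0624]
tool_rot: [-3.138, 0.002, 1.717]
force: [1.0, -0.4, 0.3]
grip_width: 0.0852
finger_force: 0.0
clock: 32.5
position: [0.5074, 0.3968, 0.0661]
tool_rot: [3.14, -0.001, 1.718]
force: [-1.4, -1.1, 7.7]
grip_width: 0.0551
finger_force: 42.4
clock: 33.12
position: [0.507, 0.3964, 0.2276]
tool_rot: [3.14, -0.001, 1.718]
force: [0.5, 0.9, -3.1]
grip_width: 0.0554
finger_force: 43.0
clock: 33.38
position: [0.5066, 0.3963, 0.2248]
tool_rot: [-3.141, -0.0, 1.718]
force: [-0.9, -0.6, -3.3]
grip_width: 0.0548
finger_force: 43.3
d [-0.3365 -0.0302  0.0088] rv [-0.     0.     0.004] pos [0.5066 0.3963 0.2248] w 0.0548 t 33.375
```

```bash
python3 -m creep '[[0.05,-0.02,-0.002,0,0,0,0],[0.05,-0.06,-0.005,0,0,0,0],[0.05,-0.11,-0.01,0,0,0,0],[0.05,-0.16,-0.014,0,0,0,0],[0.05,-0.21,-0.019,0,0,0,0]]';  python3 -m creep '[[0.05,-0.05,-0.005,0,0,0,0],[0.05,-0.09,-0.008,0,0,0,0],[0.05,-0.115,-0.01,0,0,0,0],[0.05,-0.1265,-0.0112,0.005,0,0,0],[0.05,-0.1265,-0.0112,0.01,0,0,0]]';python3 -m creep '[[0.05,0,0,0,0,0,0],[0.05,0,0,0,0,0,0]]'; python3 -c "
from h import *
go(.526,.059,.073)"
```

```text
clock: 34.0
position: [0.5183, 0.183, 0.2242]
tool_rot: [-3.14, 0.001, 1.717]
force: [0.8, -1.0, -3.2]
grip_width: 0.0553
finger_force: 43.2
clock: 34.62
position: [0.526, 0.0587, 0.2141]
tool_rot: [-3.141, 0.0, 1.717]
force: [0.9, 1.0, -2.0]
grip_width: 0.0553
finger_force: 43.2
clock: 34.88
position: [0.5263, 0.0601, 0.2147]
tool_rot: [-3.141, -0.0, 1.719]
force: [0.8, -1.1, -1.8]
grip_width: 0.0548
finger_force: 43.2
d [-0.001  -0.0004  0.1417] rv [-0.    -0.     0.005] pos [0.5263 0.0601 0.2147] w 0.0548 t 34.875
```

```bash
python3 -m creep '[[0.05,-0.001,0,0.035,0,0,0],[0.05,-0.001,0,0.08,0,0,0],[0.05,-0.001,0,0.115,0,0,0],[0.05,-0.001,0,0.135,0,0,0],[0.05,-0.001,0,0.141,0,0,0]]'; python3 -m creep '[[0.05,0,0,0.001,0,0,0],[0.05,0,0,0.002,0,0,0],[0.05,0,0,0.003,0,0,0],[0.05,0,0,0.003,0,0,0]]';python3 -m creep '[[0.05,0,0,0.0007,0,0,0],[0.05,0,0,0.0015,0,0,0],[0.05,0,0,0.0015,0,0,0]]'
```

```text
clock: 35.5
position: [0.526, 0.0585, 0.0729]
tool_rot: [-3.14, 0.0, 1.718]
force: [0.2, 0.3, -1.9]
grip_width: 0.0552
finger_force: 43.2
clock: 36.0
position: [0.5266, 0.0582, 0.0711]
tool_rot: [3.141, -0.0, 1.718]
force: [-0.3, -0.2, -2.5]
grip_width: 0.0552
finger_force: 43.2
clock: 36.38
position: [0.5264, 0.0581, 0.0692]
tool_rot: [-3.141, 0.0, 1.718]
force: [-0.4, 0.7, -1.8]
grip_width: 0.0552
finger_force: 43.2
```

```bash
python3 -m creep '[[0.05,0,0,0.0006,0,0,0],[0.05,0,0,0.0012,0,0,0],[0.05,0,0,0.0012,0,0,0]]'; python3 -m creep '[[0.085,0,0,0,0,0,0],[0.085,0,0,0,0,0,0],[0.085,0,0,0,0,0,0],[0.085,0,0,0,0,0,0]]'; python3 -m creep '[[0.085,0,0,-0.04,0,0,0],[0.085,0,0,-0.09,0,0,0],[0.085,0,0,-0.13,0,0,0],[0.085,0.05,0.004,-0.13,0,0,0],[0.085,0.11,0.008,-0.13,0,0,0]]'; python3 -m creep '[[0.085,0.05,0.004,0,0,0,0],[0.085,0.1,0.008,0,0,0,0],[0.085,0.14,0.01,0,0,0,0],[0.085,0.14,0.01,0,0,0,0],[0.085,0.14,0.01,0,0,0,0]]'; python3 -c "
from h import *
jars('scene')
im,d,W,M=jars('top');cv2.imwrite('pics/end.png',im)
for k in('red','blue'):print('ring',k,circ(W,M[k],.001,.016))"
```

```text
clock: 36.75
position: [0.5265, 0.058, 0.069]
tool_rot: [3.141, -0.0, 1.718]
force: [-7.4, -0.3, 22.3]
grip_width: 0.055
finger_force: 45.4
clock: 37.25
position: [0.5265, 0.0581, 0.068]
tool_rot: [-3.142, 0.0, 1.718]
force: [0.3, -0.1, 0.1]
grip_width: 0.085
finger_force: 0.0
clock: 37.88
position: [0.5186, 0.1687, 0.1988]
tool_rot: [3.14, -0.0, 1.715]
force: [1.9, 0.6, -0.1]
grip_width: 0.0848
finger_force: 0.0
clock: 38.5
position: [0.5078, 0.3073, 0.198]
tool_rot: [-3.141, 0.001, 1.717]
force: [-0.3, -0.4, 0.2]
grip_width: 0.085
finger_force: 0.0
scene red [5.284e-01 5.440e-02 5.279e-01 5.370e-02 2.910e-02 1.166e-01 5.890e+02]
scene blue [ 5.406e-01 -3.860e-02  5.395e-01 -3.820e-02  2.900e-02  1.168e-01
  6.900e+02]
scene yellow [ 4.646e-01 -3.466e-01  4.633e-01 -3.468e-01  2.640e-02  9.900e-02
  7.300e+02]
top red [5.265e-01 5.760e-02 5.267e-01 5.760e-02 2.760e-02 1.174e-01 8.060e+02]
top blue [ 5.387e-01 -3.530e-02  5.389e-01 -3.570e-02  2.760e-02  1.174e-01
  8.110e+02]
top yellow [ 4.626e-01 -3.435e-01  4.632e-01 -3.433e-01  2.630e-02  9.930e-02
  6.670e+02]
ring red [5.083e-01 5.820e-02 5.246e-01 6.030e-02 3.680e-02 7.100e-03 3.370e+02]
ring blue [ 5.268e-01 -2.080e-02  5.384e-01 -3.300e-02  3.660e-02  7.200e-03
  3.420e+02]
```

View pics/end.png

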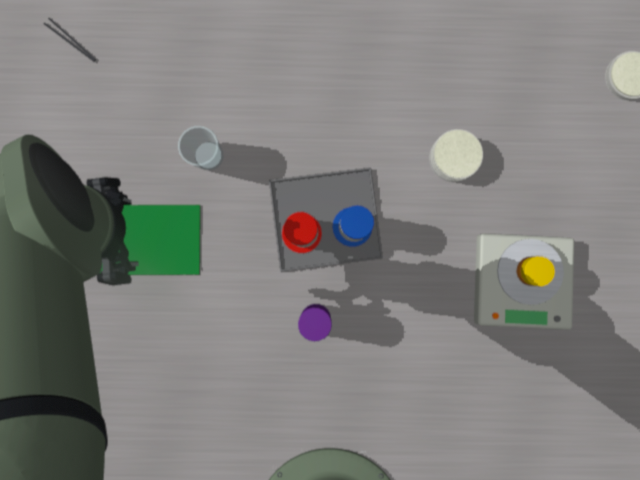

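The red jar (301,232) and blue jar (353,226) are back on their discs to within about 3 mm. The sample (537,271) is on the pan, the other glassware has not moved, and the arm is clear.

```bash
python3 -c "
from workcell import job
print(job.job_done())"
```

```text
the job is handed in; nothing more can be done
None
```

The job is handed in at about 39 s with no verdict printed; by the last images, the sample is about 1 mm from the pan's centre and both tall jars are upright within about 3 mm of their discs.

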